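Close the nut mill's feed with its screw-down cover

TASK

Close the nut mill on the packing bench: set the loose metal cover gently into the mill's feed mouth, with its ear and knob over the brass thread pocket, and let go of it. Then take the cover's captive knob, push it down against its spring and turn it clockwise as far as it goes, so that it stays screwed down and the cover lies flush on the deck when you let go. Force nothing, and leave the jar, the bowl and the tape roll where they are.

Things in the scene. Friction and masses are not known exactly. Their poses are not given: they have to be found in the camera images.
- mill: fixed bench nut mill: white box, flat steel deck, top 110 mm above the table. Origin on the table under the feed mouth's centre; x points along the deck from feed mouth to thread pocket (deck x -65 to +125 mm, y -65 to +65 mm), z up. A dark motor (top at 92 mm) sticks 85 mm out of the -x end, a chute out of the -y side. Never load it with 60 N.
- mill_seat (a point): centre of the round feed mouth, level with the deck top. An aluminium tapered collar: 62 mm bore at the deck narrowing to 53 mm at 37 mm depth. Axes as the mill's.
- mill_thread (a point): centre of the thread pocket at deck height, 80 mm from mill_seat along mill x: 46 mm square opening, two brass helical ledges round an 22 mm central hole. Two gaps, along mill +x and -x, let the knob's cross-lug through while joint knob is under 0.4 rad; turned further it runs under the ledges, or if not pushed in first stays above them and cannot enter.
- cover_grip (a point): centre of the upright aluminium rib to carry the cover by: 60 mm long (x), 16 mm thick (y), 52 mm high; flange top 26 mm below this point, flange underside 36 mm below. Sleeve axis 9 mm from it along -x, knob axis 71 mm along +x; z up. The loose cover (0.4 to 0.6 kg, balanced under the rib) stands on its sleeve on the table. Seated, its x points along mill x.
- cover_seat (a point): point of the cover on its sleeve's axis at the flange underside (axes as cover_grip); meets mill_seat when flush. Steel flange 10 mm thick: 84 mm disc plus a 46 mm wide ear along +x to 106 mm from the axis. Tapered sleeve below: 57 mm across, narrowing to 47 mm at its foot 34 mm lower; 2 mm play all round in the mouth.
- knob_grip (a point): centre of the black grip bar of the captive knob in the cover's ear: 50 mm long (x, turns with the knob), 16 mm thick (y), 30 mm high. With the knob up it is 46 mm above the flange top; it goes down with joint knob_push. A pointed 15 mm spindle reaches 16 mm below the flange underside and drops into the pocket's central hole. z up.
- knob (a joint): turn of the knob in the cover, rad, growing clockwise seen from above, stops at 0 and 1.45; light friction. The grip bar points (0.75 - value) rad anticlockwise from the cover's x. Starts between 0 and 0.3; fully screwed in it reads 1.45 (1.2 is enough).
- knob_push (a joint): how far the knob is pushed down, m: 0 up, 0.020 bottom stop; spring 2 N at the top, 9 N at the bottom. From about 0.013 on the lug is below the start of the ledges; turned under them it stays down at about 0.013 when let go, else it springs back up.
- jar: bystander: glass jar with steel lid, 72 mm across, 110 mm high; origin at the centre of its underside
- bowl: bystander: steel bowl, 110 mm across, 50 mm high; origin at the centre of its underside
- tape: bystander: lying roll of tape, 104 mm across, 48 mm high; origin at the centre of its underside
Things that resemble listed ones, but are neither listed nor needed, are in the scene too. What is shaped like the part that bears cover_grip but red or turquoise is not meant.

How it is judged:
By the outcome, as a careful person would: the job done as asked, in the order asked, and still so for the second after the job is handed in, with the robot touching nothing.
It also fails if it takes over 51 s, if anything falls off the work surface, if the arm or the gripper's body presses on something with over 40 N, if the wrist force passes 120 N, or if a joint passes its speed limit or range.

ROBOT

A 6-joint arm with a two-finger parallel gripper is mounted at the origin on the work surface. World frame = base frame: x ahead of the robot, y to its left, z up, the work surface at z = 0. Lengths are in m, angles in rad, forces in N, time in s.
With the tool pointing down it reaches from about 0.3 to 0.75 m from the base axis. Payload 8.5 kg.
Tool frame: the origin (TCP) lies at the very end of the fingers, on their centre line; the grasp point (between the pads) lies 19 mm behind it; z points along the fingers, y is the line along which they close (so a half turn about z gives the same grasp; the last joint's range is limited). The gripper opens to 85 mm and grips with 20 to 120 N. Pads are 22 mm wide; open, the fingers measure 114 mm over their backs; the gripper's body (76 mm by 85 mm) begins 54 mm behind the grasp point. The pads swing forward as they close: fully open they stand 13 mm farther back than shut.
Start: joints at [-1.532, 0.381, 1.297, -0, 1.464, -0.215], TCP at [0.138, -0.532, 0.231] pointing down, gripper open.
Joint ranges: [-3.11, 3.11], [-0.89, 2.33], [0.22, 2.48], [-1.42, 4.56], [0.17, 2.85], [-2.88, 2.88]. Speed limits (rad/s): [2.39, 2.39, 3.14, 3.14, 3.14, 3.14].

INTERFACE

Orientations are given as [roll, pitch, yaw] about the fixed x, y, z axes, in that order (R = Rz(yaw) Ry(pitch) Rx(roll)).
In Python, from workcell import * gives the robot as it stands.
- The arm moves only by the shell command python3 -m creep 'ROWS' [OPENING] [FORCE]. ROWS is JSON, a list of rows, each a list of 4 numbers: the shift along the tool's x, y, z in mm, then the turn about the tool's z in degrees. In form: [[tx, ty, tz, turn], ...]. A call has 1 to 10 rows; each row is the pose to reach, as a shift and turn from the pose commanded when the call began, along the tool's axes at that moment; what a row does not reach only later rows make up. A row lasts 1/10 s, in which the tool goes at most 50 mm and 8.59 degrees, less where a joint would pass 70% of its speed; a pose out of reach is approached as far as the arm can. A call with a gripper value outside its range is refused whole. OPENING is the finger opening in mm, from 0 to 85.4, set as the call begins (- or left out, the last holds). The fingers move at their own pace and stop on an object; FORCE is the grip in N (left out, the last holds). Time passes only in rows, so rows that repeat a pose let the fingers close. It gives the time, the measured TCP pose, the force, the opening and the grip force at its end, in the units of the state.
- read_state(): the state, without advancing time (a new reading comes with each control period).
- snapshot(name): name is "side" or "top" or "wrist"; returns a dict with "pixels" (400x640x3 uint8, red, green, blue), "fx", "fy", "cx", "cy" (pixels), "R" (3x3) and "t" (3): a world point X has camera coordinates R X + t. Camera axes: x right, y down, z forward; pixel columns grow to the right and rows downward; lengths in m; the calibration is good to about 2 mm. A picture is of the moment at which its call begins. There is no depth.
- job_done(): hands the job in; it is judged then, once.
The state is a dict: "t": time; "qpos": joint angles; "dq": joint speeds; "tau": joint torques, N m; "tcp_pos": TCP position; "eef_rot": TCP orientation; "wrist_force": force on the tool from outside, world axes, zero at the start; "wrist_torque": the same for the moment, N m; "gripper_width": opening from 0.0 (shut) to 1.0 (fully open); "gripper_force": force on a finger pad.
Only numpy, scipy, OpenCV 4.12 (cv2) and the standard library are available. Lean on these libraries where they do the work, as an engineer would, in place of code of your own. Each camera call takes 0.05 s, during which the arm holds its last target. There are 200 camera calls.

## Working session

There is one attempt and no reset: what is moved stays moved. The work goes in short steps, Python scripts to look and compute and a shell command to move; the robot and the scene stay as the last step left them, time stands still between calls to the robot, and variables do not carry over. Pictures are saved under pics/ and viewed, at most 10 in all, crops included, and the job is handed in when it is done.

```bash
mkdir -p pics; ls; python3 - <<'E'
from workcell import *
import cv2,pickle
d={}
for n in("top","side"):
    s=snapshot(n); d[n]=s
    cv2.imwrite(f"pics/{n}0.png",s["pixels"][:,:,::-1])
    print(n,s["fx"],s["cx"],s["cy"],s["R"],s["t"])
pickle.dump(d,open("s0.pkl","wb"))
st=read_state();print(st)
E
```

```text
pics
top 369.05362163886224 314.54974886407064 199.51016830120824 [[ 0.02787232 -0.99949412  0.01531806]
 [-0.99494142 -0.02921838 -0.09611379]
 [ 0.09651274 -0.01256166 -0.99525248]] [0.01057489 0.55547056 1.08937507]
side 420.97771434037037 324.5874878729823 192.5772386338861 [[-0.99552466 -0.09443637  0.00352448]
 [-0.05222499  0.51869427 -0.85336323]
 [ 0.0787604  -0.84972821 -0.52130487]] [0.53615166 0.09141187 1.25357525]
{'t': 0.1, 'qpos': array([-1.53229524e+00,  3.81135437e-01,  1.29813864e+00,  2.99508909e-05,
        1.46358913e+00, -2.15293692e-01]), 'dq': array([ 1.75384063e-03, -3.03486966e-03, -2.55177954e-03, -1.03204783e-03,
       -1.31316687e-03, -2.42947572e-05]), 'tau': array([ 3.31317773e-03, -4.49225807e+01, -2.31657565e+01, -1.91787344e-04,
        3.62103172e-03, -1.37229569e-05]), 'tcp_pos': array([ 0.13809238, -0.53212609,  0.23078548]), 'eef_rot': array([-3.14035780e+00, -3.00520028e-04,  2.53791371e-01]), 'wrist_force': array([0.50736743, 0.05463033, 0.80674729]), 'wrist_torque': array([-0.02822782,  0.0087356 , -0.06088002]), 'gripper_force': 0.0, 'gripper_width': 1.0009433238620409}
```

View pics/top0.png

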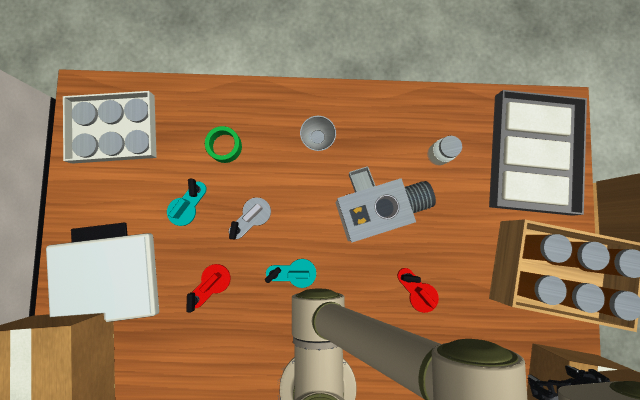

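View pics/side0.png

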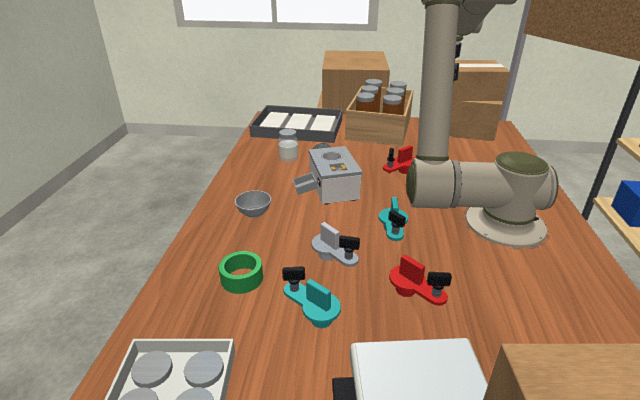

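Top view: the grey metal cover is at (252,214). The turquoise look-alikes are at (185,205) and (292,273), the red ones at (208,285) and (420,290). Only the grey one fits (aluminium rib, steel flange). The mill is at about (380,207), with its mouth at (387,207) and its pocket at (360,214). I'll confirm this in one crop.

```bash
python3 - <<'E'
import cv2
im=cv2.imread("pics/top0.png")
cv2.imwrite("pics/crop0.png",cv2.resize(im[155:255,222:442],None,fx=3.6,fy=3.6,interpolation=cv2.INTER_CUBIC))
E
```

```text
(no output)
```

View pics/crop0.png

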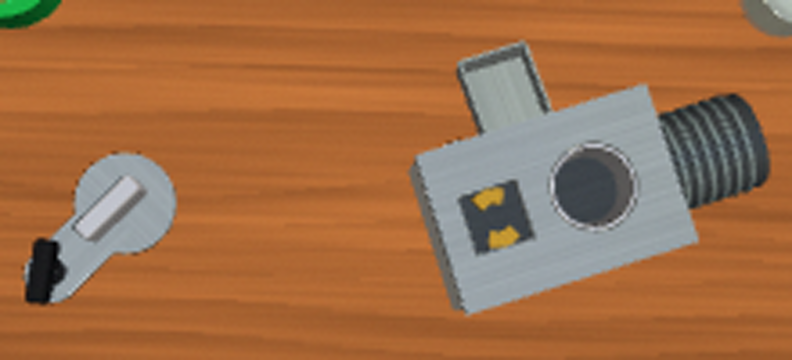

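The crop confirms it: the grey cover has its flange disc at crop (126,203) and its knob at (43,270). The mill mouth is at crop (594,187) and the pocket at (497,217).

```bash
cat >h.py <<'E'
import numpy as np,pickle,cv2
from scipy.spatial.transform import Rotation as Ro
def ray(s,u,v,z):
    R,t=np.array(s["R"]),np.array(s["t"])
    c=-R.T@t; d=R.T@np.array([(u-s["cx"])/s["fx"],(v-s["cy"])/s["fy"],1])
    return c+d*(z-c[2])/d[2]
def proj(s,X):
    p=np.array(s["R"])@np.array(X)+np.array(s["t"]); return s["fx"]*p[0]/p[2]+s["cx"],s["fy"]*p[1]/p[2]+s["cy"]
E
python3 - <<'E'
from h import *
s=pickle.load(open("s0.pkl","rb"))["top"]
def q(n,x,y,z): 
    p=ray(s,x/3.6+222-.4,y/3.6+155-.4,z); print(n,p.round(4)); return p
m=q("mouth",594,187,.11);k=q("pocket",497,217,.11)
cs=[q("c",*c,.11) for c in((648,85),(697,240),(467,313),(416,158))]
print(np.mean(cs,0)); 
for a,b in((m,k),(cs[0],cs[3]),(cs[1],cs[2])): d=b-a;print(np.degrees(np.arctan2(d[1],d[0])),np.linalg.norm(d))
f=q("disc",126,203,.044);kn=q("knobtop",43,270,.105)
d=kn-f;print(np.degrees(np.arctan2(d[1],d[0])),np.linalg.norm(d[:2]))
r1=q("rib",138,182,.096);r2=q("rib",87,234,.096)
d=r2-r1;print(np.degrees(np.arctan2(d[1],d[0])),np.linalg.norm(d),(r1+r2)/2)
b1=q("bar",45,240,.105);b2=q("bar",40,302,.105);d=b2-b1;print(np.degrees(np.arctan2(d[1],d[0])),np.linalg.norm(d))
E
```

```text
mouth [ 0.533  -0.1747  0.11  ]
pocket [ 0.5075 -0.0995  0.11  ]
c [ 0.6145 -0.2165  0.11  ]
c [ 0.4941 -0.2553  0.11  ]
c [ 0.4329 -0.0776  0.11  ]
c [ 0.5516 -0.0357  0.11  ]
[ 0.52325538 -0.14626048  0.11      ]
108.74632271143892 0.07941389409965882
109.17573892071941 0.19141117280996653
109.01256678388694 0.18789032157870386
disc [0.5141 0.1973 0.044 ]
knobtop [0.4567 0.2502 0.105 ]
137.28916587370094 0.07804954955190947
rib [0.5277 0.1811 0.096 ]
rib [0.4858 0.2191 0.096 ]
137.759850146023 0.05656746284852598 [0.50673464 0.20013551 0.096     ]
bar [0.4799 0.2498 0.105 ]
bar [0.4321 0.2513 0.105 ]
178.18766979014404 0.047795764741141625
```

```bash
cat >>h.py <<'E'
def go(x,y,z,yawdeg):
    from workcell import read_state
    st=read_state(); R=Ro.from_euler("xyz",st["eef_rot"]).as_matrix()
    d=R.T@(np.array([x,y,z])-st["tcp_pos"]); yaw=np.degrees(st["eef_rot"][2])
    turn=-((yawdeg-yaw+180)%360-180)
    print("shift mm",(d*1e3).round(1),"turn",round(turn,1),"| t",round(st["t"],2),"tcp",st["tcp_pos"].round(4),"yaw",round(yaw,2),"q6",round(st["qpos"][5],2),"F",st["wrist_force"].round(1),"w",round(st["gripper_width"],3),st["gripper_force"])
E
python3 -m creep '[[541,-618,0,-123],[541,-618,0,-123],[541,-618,0,-123],[541,-618,0,-123],[541,-618,0,-123],[541,-618,0,-123],[541,-618,0,-123],[541,-618,0,-123],[541,-618,0,-123],[541,-618,0,-123]]' 60
python3 -c "
from h import *;go(.507,.202,.231,137.5)"
```

```text
t: 1.1
tcp_pos: [0.3627, -0.0835, 0.2314]
eef_rot: [3.141, 0.0, 1.76]
wrist_force: [1.6, -0.0, -0.0]
gripper_width: 0.701
gripper_force: 0.0
shift mm [253.3 195.3   0.4] turn -36.7 | t 1.1 tcp [ 0.3627 -0.0835  0.2314] yaw 100.82 q6 -0.74 F [ 1.6 -0.  -0. ] w 0.701 0.0
```

```bash
python3 -m creep '[[253,195,0,-36.7],[253,195,0,-36.7],[253,195,0,-36.7],[253,195,0,-36.7],[253,195,0,-36.7],[253,195,0,-36.7],[253,195,0,-36.7],[253,195,0,-36.7],[253,195,0,-36.7]]'
python3 - <<'E'
from h import *;from workcell import *
go(.507,.202,.053,137.5)
s=snapshot("wrist");pickle.dump(s,open("w1.pkl","wb"));cv2.imwrite("pics/w1.png",s["pixels"][:,:,::-1])
print(proj(s,[.507,.202,.096]),proj(s,[.5141,.1973,.044]))
E
```

```text
t: 2.0
tcp_pos: [0.5077, 0.1984, 0.2309]
eef_rot: [-3.14, -0.001, 2.395]
wrist_force: [-0.1, 0.7, 0.3]
gripper_width: 0.711
gripper_force: 0.0
shift mm [  2.8   2.3 177.9] turn -0.3 | t 2.0 tcp [0.5077 0.1984 0.2309] yaw 137.21 q6 -0.67 F [-0.1  0.7  0.3] w 0.711 0.0
(np.float64(323.8214375981597), np.float64(184.25731001991747)) (np.float64(324.6412617530294), np.float64(180.99573907182992))
```

View pics/w1.png

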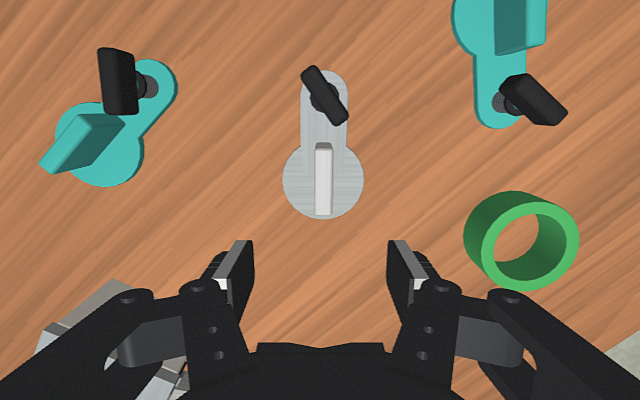

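The wrist view shows the rib under the gripper, with its top centre at (323,182) and the disc centre at (323,179). It is 2 mm further along the cover's +x than assumed, and the yaw is right. Descending.

```bash
python3 -m creep '[[4.4,1.5,50,-0.3],[4.4,1.5,100,-0.3],[4.4,1.5,140,-0.3],[4.4,1.5,165,-0.3],[4.4,1.5,177,-0.3],[4.4,1.5,177,-0.3],[4.4,1.5,177,-0.3]]'
python3 -m creep '[[0,0,0,0],[0,0,0,0],[0,0,0,0],[0,0,0,0],[0,0,0,0],[0,0,0,0],[0,0,0,0]]' 0 60
python3 -c "
from h import *;go(.506,.2032,.053,137.5)"
```

```text
t: 2.75
tcp_pos: [0.5066, 0.2025, 0.0557]
eef_rot: [3.14, 0.001, 2.399]
wrist_force: [-0.7, 0.1, -0.1]
gripper_width: 0.703
gripper_force: 0.0
t: 3.45
tcp_pos: [0.5063, 0.203, 0.0551]
eef_rot: [3.14, 0.001, 2.4]
wrist_force: [-0.6, 0.9, 6.1]
gripper_width: 0.18
gripper_force: 58.6
shift mm [ 0.4 -0.1  2.1] turn -0.0 | t 3.45 tcp [0.5063 0.203  0.0551] yaw 137.5 q6 -0.66 F [-0.6  0.9  6.1] w 0.18 58.579087257385254
```

```bash
python3 -m creep '[[0,0,-15,0],[0,0,-45,0],[0,0,-90,0],[0,0,-135,0],[0,0,-170,0],[0,0,-185,0],[0,0,-185,0]]'
python3 -c "
from h import *;go(.5301,-.1662,.24,109)"
```

```text
t: 4.15
tcp_pos: [0.5062, 0.2029, 0.2407]
eef_rot: [3.139, 0.002, 2.4]
wrist_force: [0.1, 0.1, -6.7]
gripper_width: 0.179
gripper_force: 59.8
shift mm [-267.1 -256.     0.6] turn 28.5 | t 4.15 tcp [0.5062 0.2029 0.2407] yaw 137.49 q6 -0.66 F [ 0.1  0.1 -6.7] w 0.179 59.752503633499146
```

```bash
python3 -m creep '[[-8,-12,0,3],[-30,-46,0,6],[-53,-81,0,10],[-76,-116,0,14],[-99,-151,0,18],[-122,-186,0,22],[-145,-221,0,26],[-168,-256,0,28.5],[-190,-291,0,28.5],[-212,-325,0,28.5]]'
python3 -m creep '[[-8,-13,0,0],[-10,-15,0,0],[-10,-15,0,0],[-10,-15,0,0]]'
python3 - <<'E'
from h import *;from workcell import *
go(.44,-.197,.24,109)
s=snapshot("wrist");pickle.dump(s,open("w2.pkl","wb"));cv2.imwrite("pics/w2.png",s["pixels"][:,:,::-1])
print(proj(s,[.533,-.1747,.11]),proj(s,[.5075,-.0995,.11]))
E
```

```text
t: 5.15
tcp_pos: [0.4407, -0.1816, 0.2374]
eef_rot: [-3.139, -0.003, 1.9]
wrist_force: [0.6, 0.1, -5.8]
gripper_width: 0.187
gripper_force: 60.0
t: 5.55
tcp_pos: [0.4315, -0.1935, 0.2387]
eef_rot: [-3.141, -0.001, 1.902]
wrist_force: [-0.3, 0.8, -6.1]
gripper_width: 0.18
gripper_force: 60.1
shift mm [-6.1  6.9 -1.3] turn -0.0 | t 5.55 tcp [ 0.4315 -0.1935  0.2387] yaw 108.99 q6 -1.0 F [-0.3  0.8 -6.1] w 0.18 60.102442502975464
(np.float64(440.9570678261575), np.float64(206.21240986186052)) (np.float64(450.9444601826581), np.float64(109.8547681938492))
```

View pics/w2.png

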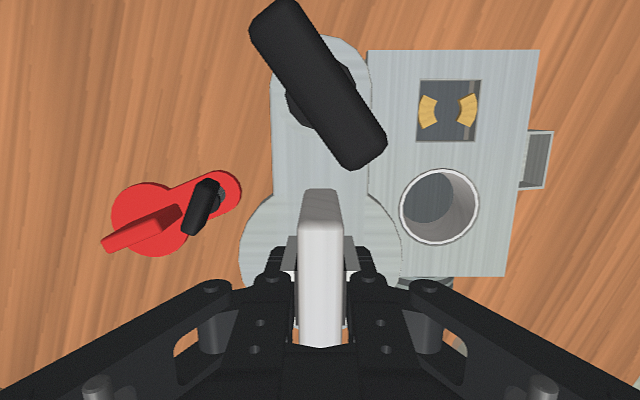

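```bash
python3 - <<'E'
from h import *
s=pickle.load(open("w2.pkl","rb"))
print("mouth",ray(s,439.5,206.5,.11),"pocket",ray(s,449,110.5,.11))
a=np.radians(109);X=np.array([np.cos(a),np.sin(a),0]);Y=np.array([-X[1],X[0],0])
g=np.array([.4315,-.1935,.2387+.015]);z=np.array([0,0,1])
for off in(0,.003):
  ax=g-X*.009+X*off
  for n,p in dict(eartip=ax+X*.106-z*.026,earL=ax+X*.07+Y*.023-z*.026,earR=ax+X*.07-Y*.023-z*.026,discL=ax+Y*.042-z*.026,discR=ax-Y*.042-z*.026,ribfrontL=g+X*(.03+off)+z*.026+Y*.008,ribfrontR=g+X*(.03+off)+z*.026-Y*.008).items(): print(off,n,np.round(proj(s,p),1))
E
```

```text
mouth [ 0.53193236 -0.17533854  0.11      ] pocket [ 0.50625559 -0.10045001  0.11      ]
0 eartip [322.1  30.4]
0 earL [270.9 118.1]
0 earR [373.1 118.1]
0 discL [238.6 260.6]
0 discR [404.9 260.7]
0 ribfrontL [297.7 221.4]
0 ribfrontR [347.3 221.4]
0.003 eartip [322.1  22.6]
0.003 earL [270.6 111.3]
0.003 earR [373.3 111.2]
0.003 discL [238.2 255.1]
0.003 discR [405.3 255.2]
0.003 ribfrontL [297.6 212.5]
0.003 ribfrontR [347.5 212.5]
```

```bash
python3 -c "
from h import *;go(.5291,-.1651,.18,109)"
```

```text
shift mm [ -5.  101.4  58.8] turn 0.0 | t 5.6 tcp [ 0.4316 -0.1934  0.2389] yaw 109.02 q6 -1.0 F [ 0.2 -0.1 -6.7] w 0.183 60.102607011795044
```

```bash
python3 -m creep '[[-1,15,0,0],[-2,40,0,0],[-3,65,0,0],[-4,88,0,0],[-5,101,0,0],[-5,101,20,0],[-5,101,40,0],[-5,101,55,0],[-5,101,55,0],[-5,101,55,0]]'
python3 - <<'E'
from h import *;from workcell import *
go(.5291,-.1651,.165,109)
s=snapshot("side");cv2.imwrite("pics/s2.png",cv2.resize(s["pixels"][90:230,250:420,::-1],None,fx=4,fy=4,interpolation=cv2.INTER_CUBIC))
E
```

```text
t: 6.6
tcp_pos: [0.5295, -0.1656, 0.1846]
eef_rot: [3.141, 0.0, 1.903]
wrist_force: [0.6, -0.5, -6.4]
gripper_width: 0.18
gripper_force: 60.1
shift mm [ 0.6 -0.2 19.6] turn 0.0 | t 6.6 tcp [ 0.5295 -0.1656  0.1846] yaw 109.04 q6 -0.85 F [ 0.6 -0.5 -6.4] w 0.18 60.07619619369507
```

View pics/s2.png

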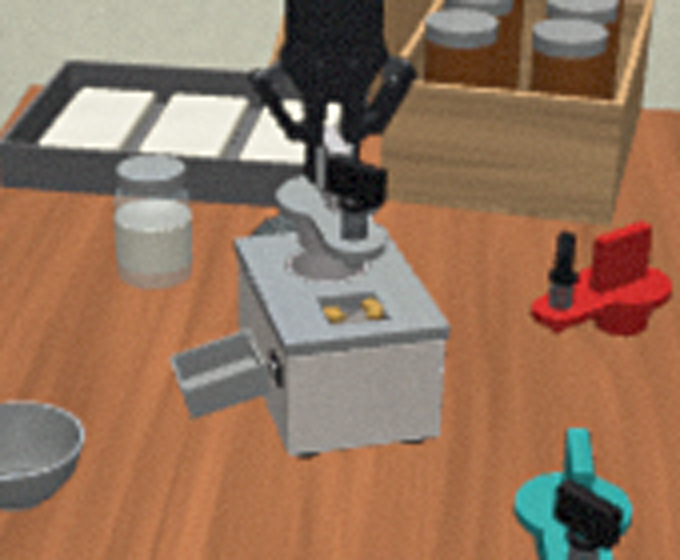

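The side crop shows the cover hovering with its sleeve over the mouth at (330,255) and the ear towards the pocket at (352,310). I'll descend in guarded steps.

```bash
python3 -m creep '[[0,0,8,0],[0,0,16,0],[0,0,24,0],[0,0,30,0],[0,0,30,0]]' | egrep "tcp|force"
python3 -m creep '[[0,0,4,0],[0,0,8,0],[0,0,11,0],[0,0,11,0]]' | egrep "tcp|wrist_force"; python3 -c "
from workcell import *
print(read_state()['wrist_torque'])"
```

```text
tcp_pos: [0.5283, -0.166, 0.1532]
wrist_force: [1.1, -0.7, -5.8]
gripper_force: 60.1
tcp_pos: [0.5286, -0.1661, 0.1429]
wrist_force: [0.0, -0.0, -6.2]
[-0.04390809 -0.0603317   0.00506461]
```

```bash
python3 -m creep '[[0,0,2,0],[0,0,4,0],[0,0,6,0],[0,0,6,0]]' | egrep "tcp|wrist_force"
python3 -m creep '[[0,0,1,0],[0,0,2,0],[0,0,3,0],[0,0,3,0]]' | egrep "tcp|wrist_force";  python3 -c "
from workcell import *
print(read_state()['wrist_torque'])"
```

```text
tcp_pos: [0.5286, -0.1662, 0.1371]
wrist_force: [-1.1, 0.4, -6.3]
tcp_pos: [0.5287, -0.1662, 0.1342]
wrist_force: [0.9, -0.7, -6.9]
[-0.05531449 -0.0086389   0.00469919]
```

```bash
python3 -m creep '[[0,0,1,0],[0,0,2,0],[0,0,2,0]]' | egrep "tcp|wrist_force"
python3 -m creep '[[0,0,1,0],[0,0,1,0],[0,0,1,0]]' | egrep "tcp|wrist_force"
```

```text
tcp_pos: [0.5287, -0.1661, 0.1322]
wrist_force: [0.9, 1.1, -6.9]
tcp_pos: [0.5289, -0.1663, 0.1316]
wrist_force: [-0.0, -0.9, -2.2]
```

```bash
python3 -m creep '[[0,0,0.5,0],[0,0,0.5,0]]' | egrep "tcp|wrist_force"
python3 -m creep '[[0,0,0,0],[0,0,0,0],[0,0,0,0],[0,0,0,0]]' 50 | egrep "tcp|wrist_force"
python3 -m creep '[[0,0,-25,0],[0,0,-70,0],[0,0,-105,0],[-5,0,-105,0],[-5,0,-105,0]]'
python3 - <<'E'
from h import *;from workcell import *
X=np.array([np.cos(np.radians(109)),np.sin(np.radians(109))]);k=np.array([.5325,-.175])+.08*X
print(k);go(*k,.22,150)
s=snapshot("wrist");pickle.dump(s,open("w3.pkl","wb"));cv2.imwrite("pics/w3.png",s["pixels"][:,:,::-1])
print(proj(s,[*k,.181]),proj(s,[.5325,-.175,.12]),proj(s,[*k,.12]))
E
```

```text
tcp_pos: [0.5289, -0.1664, 0.1314]
wrist_force: [-1.9, -0.6, 3.2]
tcp_pos: [0.5288, -0.1662, 0.1309]
wrist_force: [-0.2, 0.6, 0.4]
t: 10.05
tcp_pos: [0.5305, -0.1713, 0.2359]
eef_rot: [3.141, 0.001, 1.902]
wrist_force: [-0.2, -0.2, -0.8]
gripper_width: 0.586
gripper_force: 0.0
[ 0.50645455 -0.09935851]
shift mm [75.8  0.6 15.8] turn -41.0 | t 10.05 tcp [ 0.5305 -0.1713  0.2359] yaw 108.97 q6 -0.86 F [-0.2 -0.2 -0.8] w 0.586 0.0
(np.float64(322.6263907621461), np.float64(88.84526204011651)) (np.float64(321.87196554351766), np.float64(197.1978246220147)) (np.float64(321.99501180146325), np.float64(93.34312208871305))
```

View pics/w3.png

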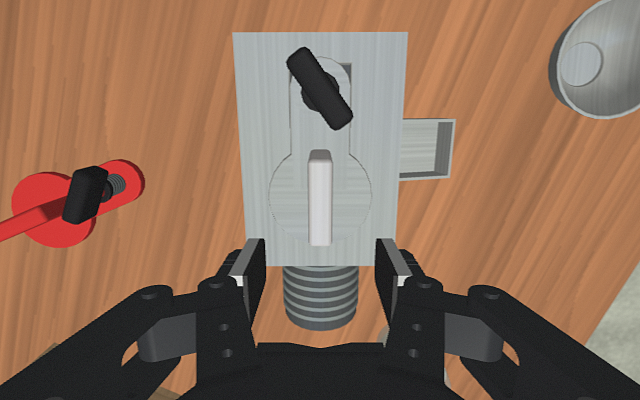

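```bash
python3 - <<'E'
from h import *
s=pickle.load(open("w3.pkl","rb"));g=s["pixels"].max(2)
for th in(35,60):
  m=(g<th).astype(np.uint8);m[150:]=0;m[:,:260]=0;m[:,380:]=0
  n,l,st,c=cv2.connectedComponentsWithStats(m);i=1+st[1:,4].argmax()
  pts=np.argwhere(l==i)[:,::-1].astype(np.float32);r=cv2.minAreaRect(pts);b=cv2.boxPoints(r);print(r)
  P=np.array([ray(s,u,v,.17)[:2] for u,v in b]);
  for a,bb in((0,1),(1,2)): d=P[bb]-P[a];print(np.degrees(np.arctan2(d[1],d[0]))%180,np.linalg.norm(d))
  print(P.mean(0))
E
python3 -c "
from h import *;go(.506,-.0995,.21,140)"
```

```text
((320.2510681152344, 87.8116455078125), (87.76123809814453, 29.917125701904297), 51.14662170410156)
55.29034182943511 0.017104395350340182
149.75860030366633 0.05056430404722797
[ 0.5053396  -0.09907975]
((318.3893127441406, 88.81459045410156), (89.40928649902344, 37.660194396972656), 62.74467086791992)
44.24464081258767 0.02166066011979822
138.0899217540901 0.05111147247161846
[ 0.50445959 -0.10016627]
shift mm [75.3  0.5 25. ] turn -31.0 | t 10.1 tcp [ 0.5301 -0.1709  0.2349] yaw 108.97 q6 -0.86 F [ 0.5  0.5 -0. ] w 0.587 0.0
```

```bash
python3 -m creep '[[20,0,0,-8],[50,0,0,-16],[75,0.5,0,-24],[75,0.5,0,-32],[75,0.5,0,-34],[75,0.5,0,-34],[75,0.5,0,-34]]' 42 |egrep "tcp|width"
python3 -c "
from h import *;go(.506,-.0995,.150,143)"
```

```text
tcp_pos: [0.5061, -0.0997, 0.2348]
gripper_width: 0.492
shift mm [ 0.1  0.1 84.8] turn -0.1 | t 10.8 tcp [ 0.5061 -0.0997  0.2348] yaw 142.91 q6 -1.35 F [ 0.1  0.4 -1. ] w 0.492 0.0
```

```bash
python3 -m creep '[[0,0,25,0],[0,0,50,0],[0,0,70,0],[0,0,82,0],[0,0,85,0],[0,0,85,0]]' |egrep "tcp|wrist_force"
python3 -m creep '[[0,0,0,0],[0,0,0,0],[0,0,0,0],[0,0,0,0],[0,0,0,0]]' 0 40
python3 -c "
from h import *;go(.506,-.0995,.150,143)
from workcell import *
print(read_state()['wrist_torque'])"
```

```text
tcp_pos: [0.5064, -0.0999, 0.1505]
wrist_force: [-0.1, -0.1, 0.7]
t: 11.9
tcp_pos: [0.5068, -0.1, 0.1512]
eef_rot: [3.141, 0.001, 2.496]
wrist_force: [1.1, -0.7, 2.5]
gripper_width: 0.177
gripper_force: 43.2
shift mm [ 0.9 -0.1  1.2] turn -0.0 | t 11.9 tcp [ 0.5068 -0.1     0.1512] yaw 142.98 q6 -1.35 F [ 1.1 -0.7  2.5] w 0.177 43.16948018165931
[-0.05595477 -0.32511543 -0.02594256]
```

```bash
python3 -m creep '[[0,0,2,0],[0,0,4,0],[0,0,6,0],[0,0,8,0],[0,0,8,0]]' |egrep "tcp|wrist_force"
python3 -m creep '[[0,0,2,0],[0,0,4,0],[0,0,6,0],[0,0,8,0],[0,0,8,0]]' |egrep "tcp|wrist_force"
```

```text
tcp_pos: [0.5067, -0.0999, 0.1428]
wrist_force: [2.4, -1.0, 4.8]
tcp_pos: [0.5067, -0.0999, 0.1351]
wrist_force: [2.1, 0.1, 6.7]
```

```bash
cat > f.py <<'E'
from h import *;from workcell import *
go(.506,-.0995,.134,69)
print(read_state()['wrist_torque'].round(2))
E
python3 -m creep '[[0,0,1,0],[0,0,1,5],[0,0,1,10],[0,0,1,15],[0,0,1,20],[0,0,1,25],[0,0,1,30],[0,0,1,30]]' |egrep "tcp|force"; python3 f.py
python3 -m creep '[[0,0,0,5],[0,0,0,10],[0,0,0,15],[0,0,0,20],[0,0,0,25],[0,0,0,30],[0,0,0,30]]' |egrep "tcp|force"; python3 f.py
```

```text
tcp_pos: [0.5064, -0.1002, 0.1343]
wrist_force: [0.9, -1.6, 7.9]
gripper_force: 44.1
shift mm [ 0.8 -0.   0.3] turn 43.8 | t 13.7 tcp [ 0.5064 -0.1002  0.1343] yaw 112.85 q6 -0.82 F [ 0.9 -1.6  7.9] w 0.178 44.0957805655853
[-0.34  0.01 -0.04]
tcp_pos: [0.5059, -0.1003, 0.1341]
wrist_force: [-2.2, -2.3, 7.9]
gripper_force: 44.0
shift mm [0.8 0.  0.1] turn 13.8 | t 14.4 tcp [ 0.5059 -0.1003  0.1341] yaw 82.85 q6 -0.3 F [-2.2 -2.3  7.9] w 0.179 44.002904559442726
[-0.48  0.4   0.05]
```

Now the last 14°, in small steps and watching the torque.

```bash

python3 -m creep '[[0,0,0,3],[0,0,0,6],[0,0,0,9],[0,0,0,9]]' |egrep "wrist_force"; python3 f.py
python3 -m creep '[[0,0,0,1.5],[0,0,0,3],[0,0,0,3]]' |egrep "wrist_force"; python3 f.py
python3 -m creep '[[0,0,0,1.5],[0,0,0,1.5]]' |egrep "wrist_force"; python3 f.py
```

```text
wrist_force: [-2.2, -3.1, 8.0]
shift mm [0.8 0.1 0. ] turn 4.9 | t 14.8 tcp [ 0.5057 -0.1002  0.134 ] yaw 73.91 q6 -0.14 F [-2.2 -3.1  8. ] w 0.179 43.999112726151
[-0.46  0.55 -0.04]
wrist_force: [-2.5, -2.5, 8.1]
shift mm [0.8 0.1 0.1] turn 1.9 | t 15.1 tcp [ 0.5057 -0.1002  0.1341] yaw 70.95 q6 -0.09 F [-2.5 -2.5  8.1] w 0.181 43.998680644062915
[-0.43  0.55 -0.03]
wrist_force: [-2.4, -2.3, 8.4]
shift mm [0.8 0.1 0. ] turn 0.4 | t 15.3 tcp [ 0.5056 -0.1002  0.134 ] yaw 69.45 q6 -0.07 F [-2.4 -2.3  8.4] w 0.179 43.998362252968946
[-0.45  0.55 -0.01]
```

```bash

for i in 1; do python3 -m creep '[[0,0,0,1.5],[0,0,0,1.5]]' |egrep "wrist_force"; python3 f.py; done
python3 -m creep '[[0,0,0,1],[0,0,0,1]]' |egrep "wrist_force"; python3 f.py
```

```text
wrist_force: [-0.7, -1.6, 7.8]
shift mm [ 0.7 -0.   0. ] turn -1.0 | t 15.5 tcp [ 0.5058 -0.1001  0.134 ] yaw 67.97 q6 -0.04 F [-0.7 -1.6  7.8] w 0.18 43.96435182919504
[-0.39  0.42  0.06]
wrist_force: [-1.6, -1.6, 6.8]
shift mm [ 0.5 -0.2  0.1] turn -2.0 | t 15.7 tcp [ 0.506  -0.1001  0.1341] yaw 66.99 q6 -0.02 F [-1.6 -1.6  6.8] w 0.177 44.066434333146844
[-0.24  0.28  0.1 ]
```

```bash

python3 -m creep '[[0,0,-1,0],[0,0,-2,0],[0,0,-3,0],[0,0,-3,0]]' |egrep "wrist_force"; python3 f.py
python3 -m creep '[[0,0,-0.5,0],[0,0,-0.5,0]]' |egrep "wrist_force"; python3 f.py
```

```text
wrist_force: [-1.6, -2.0, 6.8]
shift mm [ 0.5 -0.2  3.1] turn -2.0 | t 16.1 tcp [ 0.506  -0.1001  0.1371] yaw 67.01 q6 -0.02 F [-1.6 -2.   6.8] w 0.183 43.932577382500995
[-0.31  0.23  0.18]
wrist_force: [-1.6, -2.3, 6.5]
shift mm [ 0.6 -0.2  3.5] turn -2.0 | t 16.3 tcp [ 0.506  -0.1001  0.1375] yaw 67.01 q6 -0.02 F [-1.6 -2.3  6.5] w 0.177 43.921968554514024
[-0.32  0.28  0.17]
```

```bash

python3 -m creep '[[0,0,0,0],[0,0,0,0],[0,0,0,0],[0,0,0,0]]' 42 |egrep "wrist_force|width"
python3 -m creep '[[0,0,-15,0],[0,0,-45,0],[0,0,-90,0],[0,0,-120,0],[-30,0,-130,0],[-70,0,-130,0],[-80,0,-130,0],[-80,0,-130,0]]' |egrep "tcp|wrist_force"
python3 - <<'E'
from h import *;from workcell import *
s=snapshot("wrist");cv2.imwrite("pics/w4.png",s["pixels"][:,:,::-1]);go(0,0,0,0)
s=snapshot("side");cv2.imwrite("pics/s4.png",cv2.resize(s["pixels"][90:230,250:420,::-1],None,fx=4,fy=4,interpolation=cv2.INTER_CUBIC))
E
```

```text
wrist_force: [-0.2, 0.2, 0.5]
gripper_width: 0.495
tcp_pos: [0.4747, -0.1743, 0.267]
wrist_force: [-0.3, 1.0, -0.4]
shift mm [ -26.9 -504.7  267.4] turn 66.9 | t 17.55 tcp [ 0.475  -0.1734  0.267 ] yaw 66.92 q6 -0.18 F [ 0.1  0.5 -0.4] w 0.493 0.0
```

View pics/w4.png

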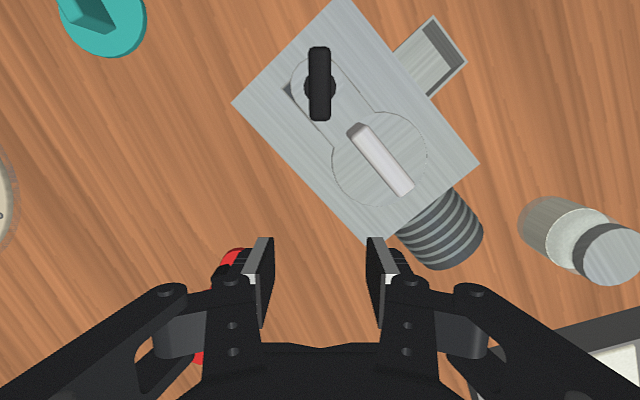

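View pics/s4.png

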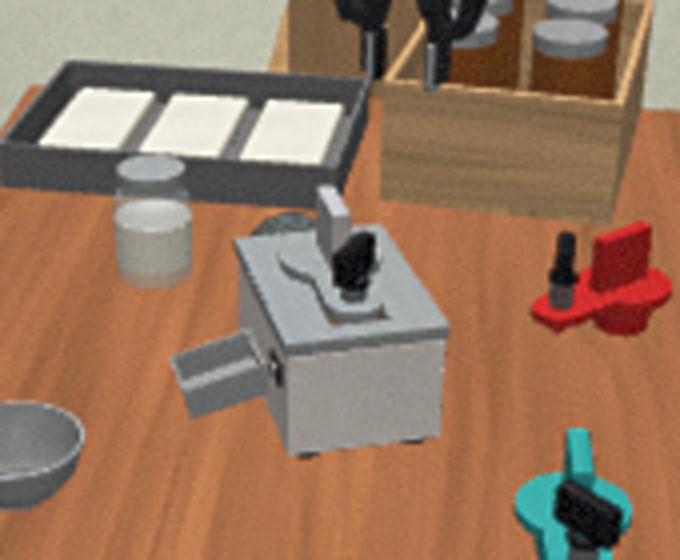

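The wrist view has the cover flush (disc about (380,160)) and the knob bar at (320,83), about 41° clockwise of the rib, so joint knob is about 1.45. The side crop shows the knob low at (355,265) and the bystanders still in place. Handing in.

```bash
python3 -c "
from workcell import *
print(job_done())"
```

```text
the job is handed in; nothing more can be done
None
```

The nut mill is closed: in the last pictures the cover lies flush in the feed mouth and the knob stays screwed down at about 1.45 rad after release; job handed in at about 17.6 s, with the jar, bowl and tape roll never touched.

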